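# Mount and pin a specimen plate on the test stand

### The arm

A 6-joint arm with a two-finger parallel gripper is mounted at the origin on the work surface. World frame = base frame: x ahead of the robot, y to its left, z up, the work surface at z = 0. Lengths are in m, angles in degrees, forces in N, time in s.
With the tool pointing down it reaches from about 0.425 to 1.125 m from the base axis. Payload 14.9 kg.
Tool frame: the origin (TCP) lies between the finger pads; the fingertips stand 8 mm ahead of it and the grasp point (between the pads) lies 11 mm behind it; z points along the fingers, y is the line along which they close (so a half turn about z gives the same grasp; the last joint's range is limited). The gripper opens to 91 mm and grips with 3 to 60 N. Pads are 32 mm wide; open, the fingers measure 118 mm over their backs; the gripper's body (76 mm by 178 mm) begins 60 mm behind the grasp point.
Start: joints at [67.191, 21.709, 99.362, -0, 58.929, -1.908], TCP at [0.25, 0.654, 0.222] pointing down, gripper open.
Joint ranges: [-158.91, 158.91], [-42.39, 125.64], [0.06, 152.35], [-60.88, 240.88], [17.5, 164.5], [-176.32, 176.32]. Speed limits (degrees/s): [108.29, 108.29, 136.94, 180, 180, 180].

### API

Orientations are given as [roll, pitch, yaw] about the fixed x, y, z axes, in that order (R = Rz(yaw) Ry(pitch) Rx(roll)).
In Python, from bench import * gives the robot as it stands.
- The arm moves only by the tool send_rows, never from a script. Its argument "targets" is a list that holds one entry, the list of rows, each a list of 7 numbers: the finger opening in m, from 0 to 0.0912, then the shift along the tool's x, y, z in m, then the turn, a rotation vector about the tool's x, y, z in rad. A call has 1 to 8 rows; each row is the pose to reach, as a shift and turn from the pose commanded when the call began, along the tool's axes at that moment; what a row does not reach only later rows make up. A row lasts 1/10 s, in which the tool goes at most 50 mm and 8.59 degrees, less where a joint would pass 70% of its speed; a pose out of reach is approached as far as the arm can. A call with a gripper value outside its range is refused whole. The fingers move at their own pace and stop on an object; the grip force is fixed at half the most. Time passes only in rows, so rows that repeat a pose let the fingers close. It gives the time, the measured TCP pose, the force, the opening and the grip force at its end, in the units of the state.
- state(): the state, without advancing time (a new reading comes with each control period).
- grab_frame(name): name is "side" or "top" or "wrist"; returns a dict with "image" (420x560x3 uint8, red, green, blue), "K" (3x3 intrinsics, pixels), "dist" ([k1, k2, p1, p2, k3] as OpenCV has them; the pictures are not rectified), "camera_from_world" (4x4, takes a point from world to camera coordinates); the wrist camera has in their place "hand_eye" (4x4, takes a point from camera to tool coordinates, whose origin is the TCP and whose axes are the flange's). Camera axes: x right, y down, z forward; pixel columns grow to the right and rows downward; lengths in m; the calibration is good to about 2 mm. A picture is of the moment at which its call begins: read the wrist's pose just before it. There is no depth.
- close_job(): hands the job in; it is judged then, once.
The state is a dict: "t": time; "joint_positions": joint angles; "joint_vel": joint speeds; "joint_efforts": joint torques, N m; "tool_pos": TCP position; "eef_rot": TCP orientation; "ft_force": force on the tool from outside, world axes, zero at the start; "torque": the same for the moment, N m; "width": finger opening in m; "grasp_force": force on a finger pad.
Only numpy, scipy, OpenCV 4.12 (cv2) and the standard library are available. Lean on these libraries where they do the work, as an engineer would, in place of code of your own. Each camera call takes 0.05 s, during which the arm holds its last target. There are 200 camera calls.

### The job

Mount the aluminium specimen plate on the blue test-stand base: lower it gently over the two dowels, its lug between the two ears, until it rests flush. Then lock it with the loose steel pin, pushed fully home through ear, lug and ear from either side, and leave the other things on the bench alone.

Things in the scene. Friction and masses are not known exactly. Their poses are not given: they have to be found in the camera images.
- base: fixed blue test-stand base: slab 175 (x) x 140 (y) x 20 mm. Origin at bench level beneath the plate's seat; slab spans x -90 to +85, y -70 to +70 mm. Two upright steel dowels (14 mm diameter, 26 mm above the slab, upper 8 mm tapered) at x +56, y -40 and +40 mm. Two upright bored ears at x -62 mm (see base_bore)
- base_bore (a point): point midway between the base's two ears on the axis of their level 18 mm bore, which runs along y, 62 mm above the bench. Each ear is 30 mm wide (x -77 to -47 of the base), 10 mm thick, from 16 to 26 mm either side of y = 0; tops 84 mm above the bench. Axes as base
- base_seat (a point): point on the slab's top, 20 mm above base's origin: where the plate's origin comes to rest; axes as base
- plate: loose aluminium specimen plate, about 0.45 kg, flat on the bench. Origin on its underside beneath its handle and centre of mass, z up. 10 mm thick, x -36 to +74, y -60 to +60 mm; two 17 mm through holes at x +56, y -40 and +40 mm. A 24 mm wide tongue runs out to x -77 mm and carries an upright bored lug (see plate_bore)
- plate_grip (a point): centre of the plate's dark bridge handle: a bar 70 mm long (x), 16 mm wide (y), 26 to 46 mm above the plate's underside (bar centre at 36 mm), on two posts; axes as plate
- plate_bore (a point): centre of the lug's 19 mm cross bore, which runs along y, at x -62 mm of the plate, 42 mm above its underside. The lug spans x -77 to -47 mm, is 24 mm thick (y), top 60 mm above the underside. Axes as plate
- pin: loose steel lock pin, about 0.16 kg, 116 mm long, lying level. Square grip 46 mm long, 24 x 24 mm, then a round 14 mm shank 70 mm long, its last 12 mm tapered to 6 mm. Origin on the axis where shank meets grip (12 mm above the bench as it lies); x points along the shank to the nose; the grip spans x -46 to 0 mm
- pin_grip (a point): middle of the pin's square grip, on the axis, 23 mm behind pin's origin; axes as pin
- pin_mid (a point): point on the shank's axis 26 mm from the grip; it lies at base_bore when the pin is fully home (from either side); axes as pin
- amber_jar: bystander: brown glass jar with black cap, 54 mm across, 85 mm high; origin at its underside centre
- white_jar: bystander: white plastic jar, 58 mm across, 80 mm high; origin at its underside centre
- beaker: bystander: glass beaker, 70 mm across, 85 mm high; origin at its underside centre
- weight: bystander: steel calibration weight with a knob, 44 mm across, 70 mm high; origin at its underside centre
- wrench: bystander: wrench, 170 mm long, lying flat; origin at its underside
- screwdriver: bystander: screwdriver, 180 mm long, lying flat; origin at its underside
- tray: bystander: empty white plastic tray, 100 x 100 x 30 mm; origin at its underside centre

How it is judged:
By the outcome, as a careful person would: the job done as asked, in the order asked, and still so for the second after the job is handed in, with the robot touching nothing.
It also fails if it takes over 72 s, if anything falls off the work surface, if the arm or the gripper's body presses on something with over 40 N, if the wrist force passes 120 N, or if a joint passes its speed limit or range.

## Working session

There is one attempt and no reset: what is moved stays moved. The work goes in short steps, Python scripts to look and compute and a tool call to move; the robot and the scene stay as the last step left them, time stands still between calls to the robot, and variables do not carry over. Pictures are saved under pics/ and viewed, at most 10 in all, crops included, and the job is handed in when it is done.

Besides the shell and the picture viewer there is one more tool, called after "Call:" as name([rows], argument=value, ...), one row to a line, values as JSON. send_rows: Moves the arm, as the interface text tells. Its arguments: {"type":"object","properties":{"targets":{"type":"array"}},"required":["targets"]}

```bash
mkdir -p pics; cat > h.py <<'E'
from bench import *
import numpy as np, cv2, pickle
from scipy.spatial.transform import Rotation as R
E
python3 - <<'E'
from h import *
s=state(); print(s)
fs={}
for n in("side","top","wrist"):
    f=grab_frame(n); fs[n]=f
    cv2.imwrite(f"pics/{n}0.png",f["image"][:,:,::-1])
    print(n,f["K"],f["dist"],f.get("camera_from_world"),f.get("hand_eye"))
pickle.dump((s,fs),open("f0.pkl","wb"))
E
```

```text
{'t': 0.0, 'joint_positions': array([ 6.71914538e+01,  2.17406107e+01,  9.93971188e+01, -1.14820379e-03,
        5.89298165e+01, -1.90874460e+00]), 'joint_vel': array([ 0.07948326,  0.02927229, -0.11839225, -0.03460752,  0.05652439,
       -0.06958699]), 'joint_efforts': array([-1.02071564e-03, -7.63726115e+01, -4.34358108e+01,  6.51228684e-02,
        4.25355148e-02, -2.46627610e-05]), 'tool_pos': array([0.24957238, 0.65355516, 0.22124963]), 'eef_rot': array([-1.79932459e+02, -1.26756993e-03,  1.59100791e+02]), 'ft_force': array([-0.3410505 , -0.25965518,  0.13304518]), 'torque': array([ 0.02304869, -0.03784717,  0.04528645]), 'grasp_force': 0.0, 'width': 0.0908226774251102}
side [[447.48745357   0.         279.94184295]
 [  0.         447.48745357 211.73929225]
 [  0.           0.           1.        ]] [0.00015553 0.         0.         0.         0.        ] [[ 0.93314832 -0.35947382 -0.00357512 -0.56760285]
 [-0.26979674 -0.69371639 -0.66780782  0.21195069]
 [ 0.23757931  0.6241283  -0.74432516  1.17191327]
 [ 0.          0.          0.          1.        ]] None
top [[424.20884076   0.         272.05890757]
 [  0.         424.20884076 212.37104405]
 [  0.           0.           1.        ]] [-0.05468798  0.          0.          0.          0.        ] [[ 0.02203538 -0.99966929 -0.01325683  0.00873763]
 [-0.99647451 -0.02088742 -0.08125434  0.57797146]
 [ 0.08095056  0.01500056 -0.99660523  1.15479239]
 [ 0.          0.          0.          1.        ]] None
wrist [[318.77252974   0.         272.22259692]
 [  0.         318.77252974 206.06662741]
 [  0.           0.           1.        ]] [0.00971545 0.         0.         0.         0.        ] None [[ 4.66001683e-04 -9.57394645e-01 -2.88782403e-01  8.20728124e-02]
 [ 9.99999483e-01  1.85267312e-04  9.99463636e-04 -1.76104961e-03]
 [-9.03379194e-04 -2.88782719e-01  9.57394237e-01 -1.62805651e-01]
 [ 0.00000000e+00  0.00000000e+00  0.00000000e+00  1.00000000e+00]]
```

View pics/top0.png

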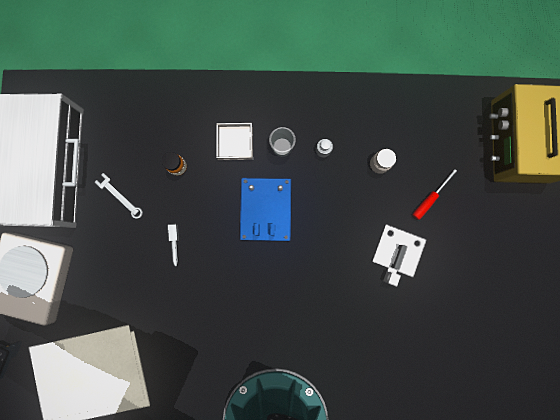

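View pics/side0.png

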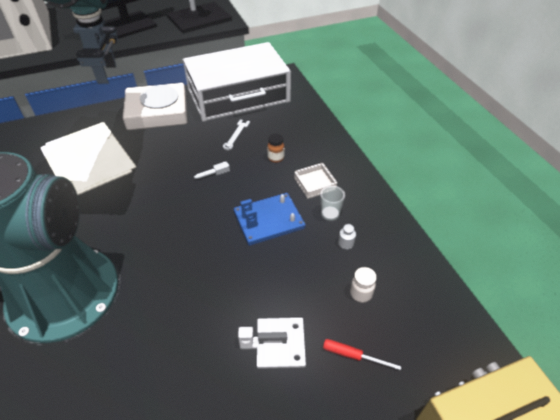

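The top view shows the blue base at about (266,210), with its dowels at (251,187) and (281,188) and its ears at (256,229) and (271,229). The plate's holes are at (390,233) and (417,243) and its lug at (393,280). The pin's grip is at (173,230) and its nose at (176,265). The side view agrees with this: base (268,218), plate (280,342), pin (212,171). The arm is out of the top view.

```bash
cat >> h.py <<'E'
def ray(f,uv,T=None):
    """camera centre and direction in world for pixel uv; T=world_from_tool for wrist"""
    p=cv2.undistortPoints(np.array([[uv]],float),f["K"],np.array(f["dist"]))[0,0]
    W=np.linalg.inv(f["camera_from_world"]) if T is None else T@f["hand_eye"]
    return W[:3,3],W[:3,:3]@np.array([*p,1.])
def onz(f,uv,z,T=None):
    o,d=ray(f,uv,T); return o+d*(z-o[2])/d[2]
def tri(rs):
    A=sum(np.eye(3)-np.outer(d,d)/(d@d) for o,d in rs); b=sum((np.eye(3)-np.outer(d,d)/(d@d))@o for o,d in rs)
    return np.linalg.solve(A,b)
def tool(s):
    T=np.eye(4);T[:3,:3]=R.from_euler('xyz',s["eef_rot"],degrees=True).as_matrix();T[:3,3]=s["tool_pos"];return T
def move(s,pos,yaw):
    """shift, turn in tool axes to reach pos with tool pointing down at yaw"""
    T=tool(s);G=R.from_euler('xyz',[180,0,yaw],degrees=True)
    r=R.from_matrix(T[:3,:3])
    return r.inv().apply(np.array(pos)-T[:3,3]).round(4),(r.inv()*G).as_rotvec().round(4)
E
python3 - <<'E'
from h import *
s,fs=pickle.load(open("f0.pkl","rb"));t=fs["top"]
for n,uv,z in[("d1",(251,187),.046),("d2",(281,188),.046),("earL",(256,223),.084),("earR",(271,223),.084),
 ("h1",(390,233),.01),("h2",(417,243),.01),("handle",(398,257),.046),("lug",(393,277),.06),("pg",(172.5,230.5),.024),("pn",(176,264),.012)]:
    print(n,onz(t,uv,z).round(4))
W=fs["wrist"]; print("cam look", (tool(s)@W["hand_eye"]).round(3))
E
```

```text
d1 [0.6444 0.0801 0.046 ]
d2 [ 0.6433 -0.0022  0.046 ]
earL [0.5438 0.0619 0.084 ]
earR [0.5446 0.0224 0.084 ]
h1 [ 0.5277 -0.3102  0.01  ]
h2 [ 0.5012 -0.3863  0.01  ]
handle [ 0.4618 -0.3226  0.046 ]
lug [ 0.4088 -0.3053  0.06  ]
pg [0.5212 0.2972 0.024 ]
pn [0.4282 0.2867 0.012 ]
cam look [[ 0.356  0.895  0.27   0.172]
 [ 0.934 -0.341 -0.103  0.681]
 [-0.     0.289 -0.957  0.384]
 [ 0.     0.     0.     1.   ]]
```

```bash
python3 - <<'E'
from h import *
s=state()
print(move(s,[.50,.17,.20],180),move(s,[.36,.42,.20],180))
E
```

```text
(array([-0.4065, -0.3625,  0.0217]), array([-8.000e-04, -2.000e-04, -3.648e-01])) (array([-0.1865, -0.1789,  0.0216]), array([-8.000e-04, -2.000e-04, -3.648e-01]))
```

Call:
send_rows([
  [[0.09,-0.4065,-0.3625,0.0217,0,0,-0.3648],[0.09,-0.4065,-0.3625,0.0217,0,0,-0.3648],[0.09,-0.4065,-0.3625,0.0217,0,0,-0.3648],[0.09,-0.4065,-0.3625,0.0217,0,0,-0.3648],[0.09,-0.4065,-0.3625,0.0217,0,0,-0.3648],[0.09,-0.4065,-0.3625,0.0217,0,0,-0.3648],[0.09,-0.4065,-0.3625,0.0217,0,0,-0.3648],[0.09,-0.4065,-0.3625,0.0217,0,0,-0.3648]],
])

```text
t: 0.95
tool_pos: [0.434, 0.2972, 0.206]
eef_rot: [180.0, 0.0, -180.0]
ft_force: [1.0, 1.2, 0.1]
width: 0.09
grasp_force: 0.0
```

Call:
send_rows([
  [[0.09,-0.06,-0.12,0.006,0,0,0],[0.09,-0.06,-0.12,0.006,0,0,0],[0.09,-0.06,-0.12,0.006,0,0,0],[0.09,-0.06,-0.12,0.006,0,0,0],[0.09,-0.06,-0.12,0.006,0,0,0],[0.09,-0.06,-0.12,0.006,0,0,0]],
])

```text
t: 1.55
tool_pos: [0.4932, 0.1796, 0.1999]
eef_rot: [180.0, -0.0, -180.0]
ft_force: [-0.4, 0.1, 0.7]
width: 0.0899
grasp_force: 0.0
```

```bash
cat >> h.py <<'E'
def snap(tag):
    s=state(); f=grab_frame("wrist"); pickle.dump((s,f),open(f"{tag}.pkl","wb"))
    cv2.imwrite(f"pics/{tag}.png",f["image"][:,:,::-1]); print(s["t"],s["tool_pos"].round(4),s["eef_rot"].round(2)); return s
E
python3 - <<'E'
from h import *
s=snap("w1")
print(move(s,[.58,.0,.20],180),move(s,[.45,-.28,.2],160.5))
E
```

```text
1.55 [0.4932 0.1796 0.1999] [ 1.8000e+02 -1.0000e-02 -1.7997e+02]
(array([-8.680e-02, -1.797e-01, -1.000e-04]), array([ 0.0001, -0.0002,  0.0005])) (array([ 4.340e-02, -4.596e-01, -1.000e-04]), array([ 0.000e+00, -2.000e-04,  3.409e-01]))
```

View pics/w1.png

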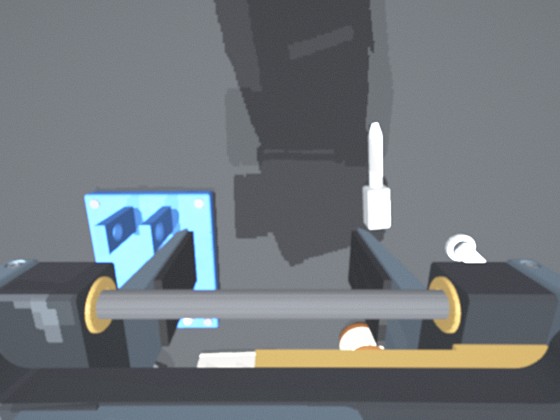

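The wrist view shows the pin: nose (375,124), shank/grip joint about (376,186), grip corners around (364-390, 188-228). Part of the base is visible with its ears at (117,228) and (158,228). The gripper hides the lower half of the picture, so I will look with the TCP beyond the target.

Call:
send_rows([
  [[0.09,-0.16,-0.12,0,0,0,0],[0.09,-0.16,-0.12,0,0,0,0],[0.09,-0.16,-0.12,0,0,0,0],[0.09,-0.16,-0.12,0,0,0,0],[0.09,-0.16,-0.12,0,0,0,0],[0.09,-0.16,-0.12,0,0,0,0],[0.09,-0.16,-0.12,0,0,0,0]],
])

```text
t: 2.3
tool_pos: [0.6526, 0.0602, 0.1997]
eef_rot: [180.0, -0.0, -179.9]
ft_force: [-0.6, 0.5, 0.1]
width: 0.0901
grasp_force: 0.0
```

```bash
python3 -c "
from h import *
s=snap('w2');print(move(s,[.62,-.12,.2],175),move(s,[.55,-.36,.2],160.5))"
```

```text
2.3 [0.6526 0.0602 0.1997] [ 1.8000e+02 -5.0000e-02 -1.7993e+02]
(array([ 0.0328, -0.1802, -0.0003]), array([ 0.    , -0.0009,  0.0885])) (array([ 1.031e-01, -4.201e-01, -2.000e-04]), array([-1.000e-04, -9.000e-04,  3.416e-01]))
```

View pics/w2.png

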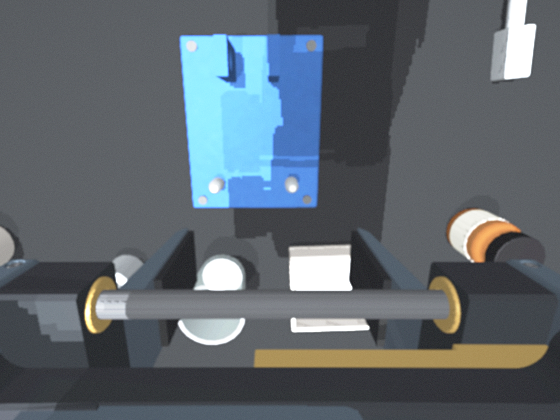

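The wrist view shows the whole base: slab corners at (181,37), (322,36), (191,207) and (316,207), dowel tips at (217,184) and (292,184). I'll take a second view on the way to the plate.

Call:
send_rows([
  [[0.09,0,-0.13,0,0,0,0],[0.09,0,-0.13,0,0,0,0],[0.09,0,-0.13,0,0,0,0],[0.09,0,-0.13,0,0,0,0],[0.09,0,-0.13,0,0,0,0]],
])

```text
t: 2.85
tool_pos: [0.6531, -0.0703, 0.2002]
eef_rot: [180.0, 0.0, 180.0]
ft_force: [0.6, 1.3, -0.4]
width: 0.0899
grasp_force: 0.0
```

```bash
python3 -c "
from h import *
s=snap('w3');print(move(s,[.55,-.36,.2],160.5))"
```

```text
2.85 [ 0.6531 -0.0703  0.2002] [179.99   0.   179.99]
(array([ 1.030e-01, -2.897e-01,  2.000e-04]), array([ 1.000e-04, -0.000e+00,  3.402e-01]))
```

Call:
send_rows([
  [[0.09,0.103,-0.29,0,0,0,0.34],[0.09,0.103,-0.29,0,0,0,0.34],[0.09,0.103,-0.29,0,0,0,0.34],[0.09,0.103,-0.29,0,0,0,0.34],[0.09,0.103,-0.29,0,0,0,0.34],[0.09,0.103,-0.29,0,0,0,0.34],[0.09,0.103,-0.29,0,0,0,0.34],[0.09,0.103,-0.29,0,0,0,0.34]],
])

```text
t: 3.7
tool_pos: [0.5505, -0.3608, 0.2]
eef_rot: [180.0, -0.0, 160.5]
ft_force: [0.8, -0.1, 0.0]
width: 0.0901
grasp_force: 0.0
```

```bash
python3 -c "
from h import *
s=snap('w4')"
```

```text
3.7 [ 0.5505 -0.3608  0.2   ] [179.99  -0.   160.48]
```

View pics/w4.png

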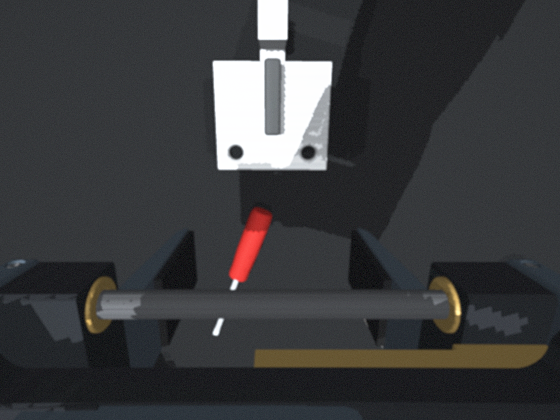

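The wrist view shows the plate: holes at (236,152) and (308,152), plate corners at (214,62), (332,62), (218,170) and (327,170), handle from (272,60) to (273,134). I'll take a second view to one side.

Call:
send_rows([
  [[0.09,0.03,0.1,0,0,0,0],[0.09,0.03,0.1,0,0,0,0],[0.09,0.03,0.1,0,0,0,0],[0.09,0.03,0.1,0,0,0,0]],
])

```text
t: 4.15
tool_pos: [0.5563, -0.2538, 0.2002]
eef_rot: [180.0, 0.0, 160.8]
ft_force: [-0.0, 0.8, 0.2]
width: 0.0899
grasp_force: 0.0
```

```bash
cat >> h.py <<'E'
from scipy.optimize import least_squares
def proj(f,P,T=None):
    M=f["camera_from_world"] if T is None else np.linalg.inv(T@f["hand_eye"])
    return cv2.projectPoints(np.array(P,float),cv2.Rodrigues(M[:3,:3])[0],M[:3,3],f["K"],np.array(f["dist"]))[0][:,0]
def world(p,P): # p=x,y,z,yaw
    return R.from_euler('z',p[3]).apply(np.array(P,float))+p[:3]
def load(tag):
    s,f=pickle.load(open(tag+".pkl","rb")); return f,tool(s)
def quad(f,mask):
    """corner points of a quadrilateral blob: fit lines to hull sides"""
    c=max(cv2.findContours(mask.astype(np.uint8),cv2.RETR_EXTERNAL,cv2.CHAIN_APPROX_NONE)[0],key=cv2.contourArea)
    return c
E
python3 - <<'E'
from h import *
s=snap('w5')
for t in("w4","w5"):
    f,T=load(t); g=cv2.cvtColor(f["image"],cv2.COLOR_RGB2GRAY)[:225]
    n,l,st,c=cv2.connectedComponentsWithStats((g<70).astype(np.uint8)[:, :])
    for i in range(1,n):
        if 60<st[i,4]<400: print(t,st[i],c[i].round(1))
    # predicted model pts
    p=[.447,-.322,0,np.radians(-19.4)]
    print(proj(f,world(p,[[56,40,10],[56,-40,10],[74,60,10],[74,-60,10],[-36,60,10],[-36,-60,10],[35,8,46],[35,-8,46]])*1 if 0 else world(p,np.array([[56,40,10],[56,-40,10],[74,60,10],[74,-60,10],[-36,60,10],[-36,-60,10],[35,8,46],[35,-8,46]])/1000),T).round(1).tolist())
E
```

```text
4.15 [ 0.5563 -0.2538  0.2002] [180.     0.   160.75]
w4 [230 146  12  12 113] [235.6 151.8]
w4 [302 146  13  13 130] [307.8 152.1]
[[312.4, 136.4], [238.6, 136.5], [330.0, 153.0], [220.9, 153.2], [335.7, 42.2], [215.5, 42.4], [284.3, 117.0], [267.5, 117.1]]
w5 [141 173  11  11  99] [146. 178.]
w5 [211 174  12  11 108] [216.4 178.8]
[[219.0, 163.9], [146.9, 163.6], [237.5, 179.8], [130.8, 179.5], [234.4, 74.7], [117.1, 74.0], [179.7, 148.5], [163.4, 148.4]]
```

View pics/w5.png

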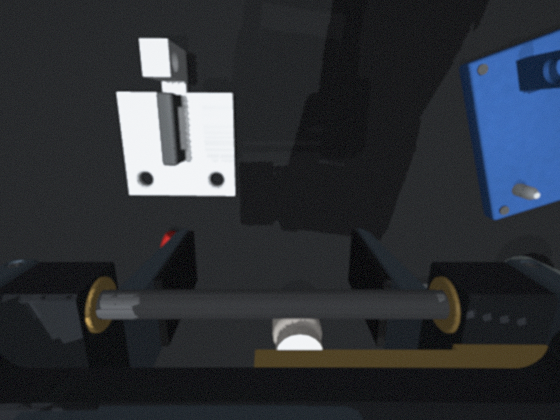

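```bash
cat >> h.py <<'E'
def fit(p,edges,views,pts=[],wins=(14,6,4),chan=None,n=25):
    """edge-based pose fit. edges: list of (A,B) model m; views: (f,T); pts: (view idx, model pt, uv)"""
    gs=[cv2.GaussianBlur((f["image"].astype(np.float32)@np.array(chan or [.33,.34,.33],np.float32)),(0,0),.8) for f,T in views]
    p=np.array(p,float)
    for w in wins:
        obs=[]
        for i,(f,T) in enumerate(views):
            for A,B in edges:
                A,B=np.array(A,float),np.array(B,float)
                q=proj(f,world(p,[A,B]),T); d=(q[1]-q[0]); nn=np.array([-d[1],d[0]])/np.linalg.norm(d)
                for t in np.linspace(.08,.92,n):
                    M=A+(B-A)*t; c=proj(f,world(p,[M]),T)[0]
                    k=np.arange(-w,w+.01,.25); xy=c+k[:,None]*nn
                    if not(xy[:,0].min()>2 and xy[:,0].max()<557 and xy[:,1].min()>2 and xy[:,1].max()<228) and T is not None: continue
                    v=cv2.remap(gs[i],xy[:,0].astype(np.float32),xy[:,1].astype(np.float32),cv2.INTER_LINEAR)[:,0]
                    gr=np.abs(np.gradient(v)); j=gr.argmax()
                    if gr[j]<3 or j in(0,len(k)-1): continue
                    sl=slice(max(0,j-4),j+5); kk=(k[sl]*gr[sl]).sum()/gr[sl].sum()
                    obs.append((i,M,c+kk*nn,nn))
        def res(x):
            r=[]
            for i,(f,T) in enumerate(views):
                o=[q for q in obs if q[0]==i]
                if o:
                    u=proj(f,world(x,[q[1] for q in o]),T); r+=list(((u-np.array([q[2] for q in o]))*np.array([q[3] for q in o])).sum(1))
                for j,m,uv in pts:
                    if j==i: r+=list(3*(proj(f,world(x,[m]),T)[0]-uv))
            return np.array(r)
        so=least_squares(res,p,loss="soft_l1",f_scale=.7,x_scale=[.01,.01,.01,.1]); p=so.x
    r=res(p); print("fit",p[:3].round(4),np.degrees(p[3]).round(2),"n",len(r),"med|r|",np.median(np.abs(r)).round(2),"rms",np.sqrt((r**2).mean()).round(2)); return p
def box(x0,x1,y0,y1,z):
    c=[(x0,y0,z),(x1,y0,z),(x1,y1,z),(x0,y1,z)]; return [(np.array(c[i])/1e3,np.array(c[(i+1)%4])/1e3) for i in range(4)]
E
cat > m.py <<'E'
from h import *
v4,v5,w2,w3=[load(t) for t in("w4","w5","w2","w3")]
P0=[.445,-.317,0,np.radians(-19.5)]
e=box(-36,74,-60,60,10)
H=np.array([[.056,.04,.01],[.056,-.04,.01]])
pts=[(0,H[1],(235.6,151.8)),(0,H[0],(307.8,152.1)),(1,H[1],(146,178)),(1,H[0],(216.4,178.8))]
for vs,pp in(([v4],pts[:2]),([v5],[(0,a,b) for _,a,b in pts[2:]]),([v4,v5],pts),([v4,v5],[])):
    p=fit(P0,e,vs,pp)
f,T=v4;print([tri([ray(v4[0],a,v4[1]),ray(v5[0],b,v5[1])]).round(4) for a,b in(((235.6,151.8),(146,178)),((307.8,152.1),(216.4,178.8)))])
D=np.array([[.056,.04,.046],[.056,-.04,.046]])
b0=[.588,.039,0,np.radians(-.5)]
eb=box(-90,85,-70,70,20)
for vs in([w2],[w3],[w2,w3]): b=fit(b0,eb,vs)
for n,(f,T) in(("w2",w2),("w3",w3)): print(n,proj(f,world(b,D),T).round(1).tolist(),proj(f,world(b,[x for x,_ in eb]),T).round(1).tolist())
pickle.dump((p,b),open("pose.pkl","wb"))
E
python3 m.py
```

```text
fit [ 0.4474 -0.3261  0.0054] -19.89 n 61 med|r| 0.28 rms 7.47
fit [ 0.4508 -0.3254  0.0049] -19.73 n 70 med|r| 0.24 rms 5.03
fit [ 0.4516 -0.3272  0.0017] -19.7 n 139 med|r| 0.64 rms 4.93
fit [ 0.4435 -0.3245  0.0015] -19.32 n 108 med|r| 0.55 rms 1.22
[array([ 0.5011, -0.3879,  0.0065]), array([ 0.528 , -0.3125,  0.0077])]
fit [ 0.5902  0.0385 -0.002 ] 0.29 n 100 med|r| 0.2 rms 0.35
fit [ 0.5902  0.0392 -0.0024] 0.34 n 98 med|r| 0.22 rms 0.37
fit [ 0.5902  0.0387 -0.0017] 0.31 n 198 med|r| 0.25 rms 0.4
w2 [[291.9, 187.5], [213.8, 187.8]] [[178.8, 34.7], [192.7, 207.6], [316.7, 207.1], [323.4, 34.2]]
w3 [[419.4, 186.8], [341.1, 187.2]] [[313.4, 34.3], [308.3, 207.0], [432.5, 206.4], [458.5, 33.0]]
```

```bash
sed -i 's/^P0=.*/P0=[.4618,-.3314,0,np.radians(-19.6)]/' m.py; cat >> m.py <<'E'
print(proj(v4[0],world(p,H),v4[1]).round(1).tolist(),proj(v5[0],world(p,H),v5[1]).round(1).tolist())
# overlays, one composite
def ov(v,q,segs,crop):
    im=cv2.resize(v[0]["image"][:,:,::-1],None,fx=4,fy=4,interpolation=cv2.INTER_LINEAR)
    for A,B in segs:
        a=proj(v[0],world(q,[A,B]),v[1])*4+1.5; cv2.line(im,tuple(int(x) for x in a[0]),tuple(int(x) for x in a[1]),(0,0,255),1)
    x,y,w,h=crop; return cv2.resize(im[y*4:(y+h)*4,x*4:(x+w)*4],(400,300))
def cyl(x,y,r,z): 
    a=np.linspace(0,2*np.pi,17); c=np.c_[x+r*np.cos(a),y+r*np.sin(a),0*a+z]/1e3; return list(zip(c[:-1],c[1:]))
sp=e+cyl(56,40,8.5,10)+cyl(56,-40,8.5,10)+box(-35,35,-8,8,46)+box(-77,-47,-12,12,60)
sb=eb+cyl(56,40,3,46)+cyl(56,-40,3,46)+cyl(56,40,7,20)+cyl(56,-40,7,20)+box(-77,-47,16,26,84)+box(-77,-47,-26,-16,84)
cv2.imwrite("pics/ov1.png",np.vstack([np.hstack([ov(v4,p,sp,(196,20,160,120+40)),ov(v5,p,sp,(100,40,160,160))]),np.hstack([ov(w2,b,sb,(170,20,170,200)),ov(w3,b,sb,(295,20,170,200))])]))
E
python3 m.py
```

```text
fit [ 0.4618 -0.3314  0.004 ] -19.64 n 104 med|r| 0.16 rms 0.75
fit [ 0.4623 -0.33    0.0035] -19.86 n 104 med|r| 0.19 rms 0.78
fit [ 0.462  -0.3309  0.0023] -19.72 n 208 med|r| 0.4 rms 0.85
fit [ 0.4621 -0.3309  0.0026] -19.8 n 199 med|r| 0.38 rms 0.68
[array([ 0.5011, -0.3879,  0.0065]), array([ 0.528 , -0.3125,  0.0077])]
fit [ 0.5902  0.0385 -0.002 ] 0.29 n 100 med|r| 0.2 rms 0.35
fit [ 0.5902  0.0392 -0.0024] 0.34 n 98 med|r| 0.22 rms 0.37
fit [ 0.5902  0.0387 -0.0017] 0.31 n 198 med|r| 0.25 rms 0.4
w2 [[291.9, 187.5], [213.8, 187.8]] [[178.8, 34.7], [192.7, 207.6], [316.7, 207.1], [323.4, 34.2]]
w3 [[419.4, 186.8], [341.1, 187.2]] [[313.4, 34.3], [308.3, 207.0], [432.5, 206.4], [458.5, 33.0]]
[[308.7, 152.9], [235.4, 152.5]] [[216.0, 179.8], [144.3, 179.1]]
```

View pics/ov1.png

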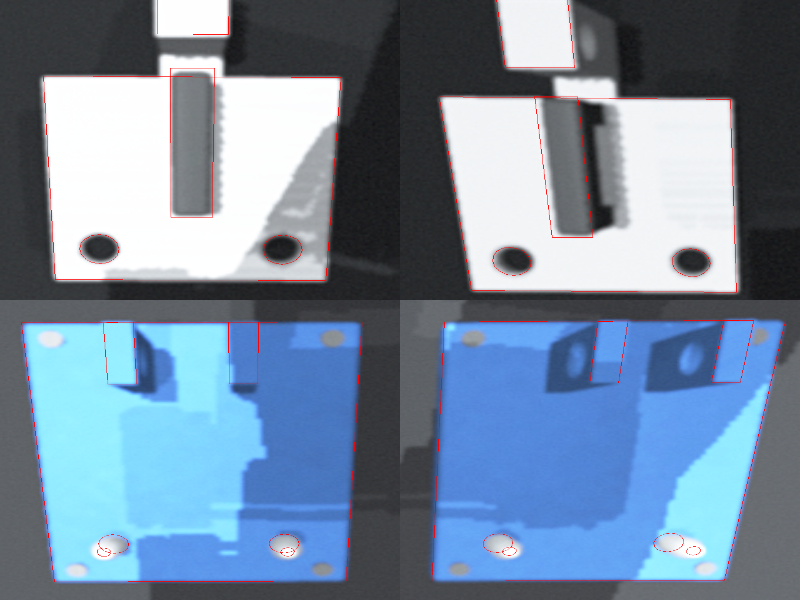

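The overlay shows the model outlines on the image edges in all four views, to about 1 px. That covers the plate outline, holes and lug top, and the slab, dowels and ears. Heights come out within 3 mm of what the text gives, so I'll go to grasp.

```bash
python3 -c "
from h import *
s=state();print(move(s,[.462,-.331,.09],160.3),move(s,[.462,-.331,.027],160.3))"
```

```text
(array([ 0.064 , -0.1027,  0.1103]), array([-0.0001,  0.0005,  0.0067])) (array([ 0.064 , -0.1027,  0.1733]), array([-0.0001,  0.0005,  0.0067]))
```

Call:
send_rows([
  [[0.09,0.064,-0.1027,0.06,0,0,0.0067],[0.09,0.064,-0.1027,0.06,0,0,0.0067],[0.09,0.064,-0.1027,0.09,0,0,0.0067],[0.09,0.064,-0.1027,0.11,0,0,0.0067],[0.09,0.064,-0.1027,0.11,0,0,0.0067],[0.09,0.064,-0.1027,0.14,0,0,0.0067],[0.09,0.064,-0.1027,0.16,0,0,0.0067],[0.09,0.064,-0.1027,0.17,0,0,0.0067]],
])

```text
t: 5.0
tool_pos: [0.4616, -0.3323, 0.0298]
eef_rot: [180.0, -0.0, 160.2]
ft_force: [-0.6, -1.2, -0.5]
width: 0.0899
grasp_force: 0.0
```

```bash
python3 -c "
from h import *
s=state();print(s['tool_pos'],s['ft_force']);print(move(s,[.462,-.331,.026],160.3))"
```

```text
[ 0.46164943 -0.33228058  0.02980778] [-0.56403026 -1.24593107 -0.45355177]
(array([0.0001, 0.0013, 0.0038]), array([ 0.    , -0.0001, -0.0025]))
```

Small correction, then close.

Call:
send_rows([
  [[0.09,0,0.001,0.003,0,0,0],[0.09,0,0.001,0.003,0,0,0],[0.0,0,0.001,0.003,0,0,0],[0.0,0,0.001,0.003,0,0,0],[0.0,0,0.001,0.003,0,0,0],[0.0,0,0.001,0.003,0,0,0],[0.0,0,0.001,0.003,0,0,0],[0.0,0,0.001,0.003,0,0,0]],
])

```text
t: 5.8
tool_pos: [0.4613, -0.3313, 0.0271]
eef_rot: [-180.0, 0.0, 160.1]
ft_force: [0.3, -0.6, 0.6]
width: 0.0447
grasp_force: 0.0
```

Call:
send_rows([
  [[0.0,0,0,0,0,0,0],[0.0,0,0,0,0,0,0],[0.0,0,0,0,0,0,0],[0.0,0,0,0,0,0,0],[0.0,0,0,0,0,0,0],[0.0,0,0,0,0,0,0],[0.0,0,0,0,0,0,0],[0.0,0,0,0,0,0,0]],
])

```text
t: 6.6
tool_pos: [0.4613, -0.3311, 0.027]
eef_rot: [180.0, -0.0, 160.1]
ft_force: [1.3, 2.5, 1.1]
width: 0.0159
grasp_force: 30.0
```

Call:
send_rows([
  [[0.0,0,0,-0.02,0,0,0],[0.0,0,0,-0.05,0,0,0],[0.0,0,0,-0.09,0,0,0],[0.0,0,0,-0.14,0,0,0],[0.0,0,0,-0.14,0,0,0],[0.0,0,0,-0.14,0,0,0],[0.0,0,0,-0.14,0,0,0]],
])

```text
t: 7.3
tool_pos: [0.4604, -0.3306, 0.1654]
eef_rot: [180.0, -0.1, 160.1]
ft_force: [-0.3, -1.1, -5.0]
width: 0.0159
grasp_force: 30.0
```

```bash
python3 - <<'E'
from h import *
s=snap('w6'); print(s['width'],s['ft_force'])
p,b=pickle.load(open("pose.pkl","rb"))
v=load("w6"); yaw=np.radians(s['eef_rot'][2]-180)
q0=[*(s['tool_pos']+[0,0,-.027]),yaw]
e=box(-77,-47,-12,12,60)
# z fixed by weak; use lug top in wrist view
q=fit(q0,e,[v],wins=(14,6,4))
T=v[1]; print("nominal",np.round(q0,4))
print("plate origin in tool:",np.linalg.inv(T)@[*q[:3],1])
im=cv2.resize(v[0]["image"][:,:,::-1],None,fx=3,fy=3)
for A,B in e:
    for qq,c in((q,(0,0,255)),(q0,(0,255,0))):
        a=proj(v[0],world(qq,[A,B]),T)*3+1; cv2.line(im,tuple(map(int,a[0])),tuple(map(int,a[1])),c,1)
a=proj(v[0],world(q0,[[-.062,0,.06]]),T)[0]; print(a)
x,y=max(0,int(a[0])*3-300),max(0,int(a[1])*3-250); cv2.imwrite("pics/ov6.png",im[y:y+500,x:x+700])
E
```

```text
7.3 [ 0.4604 -0.3306  0.1654] [ 1.7996e+02 -1.3000e-01  1.6013e+02]
0.015912648580075413 [-0.29483387 -1.07631785 -5.01410358]
fit [ 0.4597 -0.3319  0.1425] -19.48 n 87 med|r| 0.22 rms 0.86
nominal [ 0.4604 -0.3306  0.1384 -0.3468]
plate origin in tool: [ 1.67078361e-04 -1.47842161e-03  2.28497785e-02  1.00000000e+00]
[276.27391639 161.12023069]
```

View pics/ov6.png

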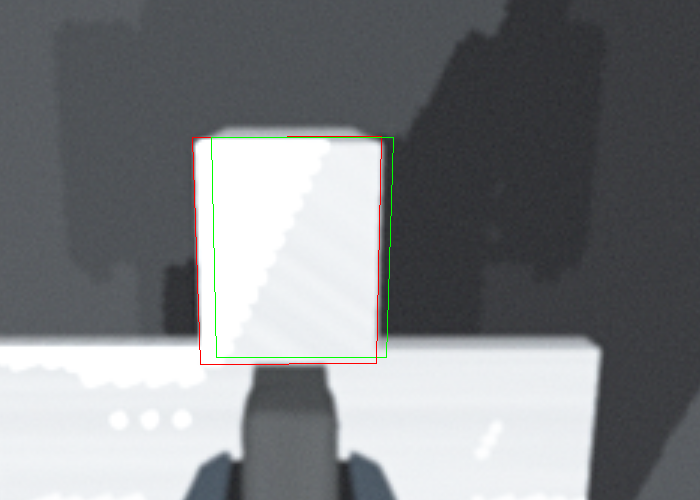

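The close view shows the lug's top centred about 1.5–1.8 mm to the −y side of the tool's mid-line, with 0.4° of yaw. The fingers centre the handle, so this is camera bias. I'll correct it by comparing lug and ears in one wrist picture taken over the base.

```bash
python3 -c "
from h import *
s=state();print(move(s,[.590,.040,.165],180))"
```

```text
(array([0.004 , 0.3926, 0.0005]), array([ 0.0014, -0.0027, -0.3468]))
```

Call:
send_rows([
  [[0.0,0.0005,0.04,0,0,0,-0.03],[0.0,0.001,0.08,0,0,0,-0.08],[0.0,0.0015,0.13,0,0,0,-0.14],[0.0,0.002,0.18,0,0,0,-0.2],[0.0,0.003,0.23,0,0,0,-0.25],[0.0,0.0035,0.28,0,0,0,-0.3],[0.0,0.004,0.33,0,0,0,-0.33],[0.0,0.004,0.37,0,0,0,-0.3468]],
])

```text
t: 8.15
tool_pos: [0.5829, 0.0207, 0.1652]
eef_rot: [180.0, -0.1, -179.9]
ft_force: [0.4, -1.0, -3.7]
width: 0.0161
grasp_force: 30.0
```

Call:
send_rows([
  [[0.0,0,0.014,0,0,0,0],[0.0,0,0.0226,0,0,0,0],[0.0,0,0.0226,0,0,0,0],[0.0,0,0.0226,0,0,0,0],[0.0,0,0.0226,0,0,0,0]],
])

```text
t: 8.65
tool_pos: [0.583, 0.0396, 0.1668]
eef_rot: [-180.0, -0.0, 179.9]
ft_force: [-0.7, 0.4, -4.7]
width: 0.0159
grasp_force: 30.0
```

```bash
python3 - <<'E'
from h import *
s=snap('w7'); ft=grab_frame("top"); fsd=grab_frame("side"); pickle.dump((ft,fsd),open("t7.pkl","wb"))
p,b=pickle.load(open("pose.pkl","rb"))
v=load("w7"); T=v[1]; yaw=np.radians(s['eef_rot'][2]-180); print("cmd yaw",s['eef_rot'][2])
q0=[*(s['tool_pos']+[0,0,-.027]),yaw]
el=box(-77,-47,-12,12,60); ee=box(-77,-47,16,26,84)+box(-77,-47,-26,-16,84)
q=fit(q0,el,[v]); bb=fit(b,ee,[v],wins=(8,5,3))
im=cv2.resize(v[0]["image"][:,:,::-1],None,fx=3,fy=3)
for E_,qq,c in((el,q,(0,0,255)),(ee,bb,(0,0,255)),(ee,b,(0,255,0))):
  for A,B in E_:
    a=proj(v[0],world(qq,[A,B]),T)*3+1; cv2.line(im,tuple(map(int,a[0])),tuple(map(int,a[1])),c,1)
a=proj(v[0],world(q0,[[-.062,0,.06]]),T)[0]
x,y=max(0,int(a[0])*3-350),max(0,int(a[1])*3-350); cv2.imwrite("pics/ov7.png",im[y:y+500,x:x+700])
E
```

```text
8.65 [0.583  0.0396 0.1668] [-1.7999e+02 -2.0000e-02  1.7993e+02]
cmd yaw 179.93147563447863
fit [0.5828 0.0381 0.1414] -0.01 n 88 med|r| 0.16 rms 0.19
fit [ 0.5893  0.0384 -0.0321] 0.16 n 98 med|r| 0.12 rms 0.18
```

View pics/ov7.png

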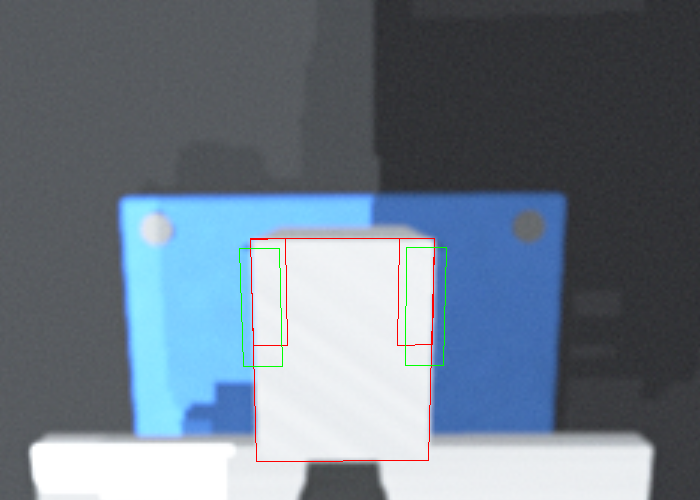

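The ears are hidden behind the lug in this view, so that ear fit is void. The slab's rear edge and sides are visible (rear corners at about (120,197) and (566,195) in the crop). I'll fit those and cross-check with the top camera.

```bash
python3 - <<'E'
from h import *
p,b=pickle.load(open("pose.pkl","rb"))
v=load("w7"); ft,fsd=pickle.load(open("t7.pkl","rb")); s,fs=pickle.load(open("f0.pkl","rb"))
m=lambda *a:np.array(a)/1e3
sl=[(m(-90,-70,20),m(-90,70,20)),(m(-90,-70,20),m(-45,-70,20)),(m(-90,70,20),m(-45,70,20))]
print("slab in w7"); fit(b,sl,[v],wins=(8,4,3))
print("top/side before"); t=(fs["top"],None); sd=(fs["side"],None)
eb=box(-90,85,-70,70,20)
fit(b,eb,[t],wins=(4,3,2)); fit(b,eb,[sd],wins=(4,3,2)); fit(b,eb,[t,sd],wins=(4,3,2))
print("plate top/side before"); e=box(-36,74,-60,60,10); fit(p,e,[t],wins=(4,3,2)); fit(p,e,[t,sd],wins=(4,3,2))
print("plate now"); q=[.583,.0396,.140,0]
t=(ft,None);sd=(fsd,None)
es=[(m(74,-60,10),m(74,60,10)),(m(-36,-60,10),m(74,-60,10)),(m(-36,60,10),m(74,60,10))]
fit(q,es,[t],wins=(4,3,2)); fit(q,es,[t,sd],wins=(4,3,2))
a=[]
for f,c in((ft,(170,120,200,150)),(fsd,(180,110,200,150))):
    im=cv2.resize(f["image"][:,:,::-1],None,fx=2,fy=2)
    for A,B in es:
        k=proj(f,world(q,[A,B]))*2; cv2.line(im,tuple(map(int,k[0])),tuple(map(int,k[1])),(0,0,255),1)
    x,y,w,h=c; a.append(im[y*2:(y+h)*2,x*2:(x+w)*2])
cv2.imwrite("pics/ts7.png",np.hstack(a))
E
```

```text
slab in w7
fit [ 0.5902  0.0385 -0.0023] 0.29 n 75 med|r| 0.2 rms 0.26
top/side before
fit [ 0.5914  0.0406 -0.0153] 0.21 n 100 med|r| 0.15 rms 0.24
fit [0.5895 0.0388 0.0021] 0.04 n 98 med|r| 0.13 rms 0.3
fit [ 5.901e-01  4.040e-02 -1.000e-04] 0.22 n 197 med|r| 0.2 rms 0.37
plate top/side before
fit [ 0.4624 -0.3266  0.0097] -19.62 n 99 med|r| 0.1 rms 0.25
fit [ 0.4624 -0.3295  0.0006] -19.83 n 196 med|r| 0.34 rms 0.58
plate now
fit [ 0.9756 -0.0637 -2.349 ] 7.28 n 9 med|r| 0.1 rms 0.41
fit [0.5788 0.0227 0.1555] 1.41 n 59 med|r| 0.56 rms 0.78
```

View pics/ts7.png

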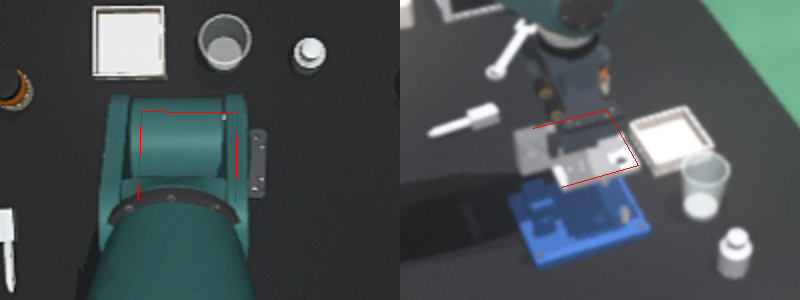

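The camera pair agrees with the bias-corrected wrist values: base at x 0.590, y 0.040, yaw 0.2–0.3°. I'll go above the dowels, check, then lower slowly. The ten pictures are used up, so from here I check by numbers only.

Call:
send_rows([
  [[0.0,-0.0072,0.0005,0,0,0,-0.005],[0.0,-0.0072,0.0005,0.02,0,0,-0.005],[0.0,-0.0072,0.0005,0.04,0,0,-0.005],[0.0,-0.0072,0.0005,0.06,0,0,-0.005],[0.0,-0.0072,0.0005,0.08,0,0,-0.005],[0.0,-0.0072,0.0005,0.08,0,0,-0.005],[0.0,-0.0072,0.0005,0.08,0,0,-0.005],[0.0,-0.0072,0.0005,0.08,0,0,-0.005]],
])

```text
t: 9.6
tool_pos: [0.5914, 0.0412, 0.0882]
eef_rot: [180.0, 0.1, -179.7]
ft_force: [1.0, -0.1, -4.7]
width: 0.0158
grasp_force: 30.0
```

```bash
python3 - <<'E'
from h import *
s=snap('w8'); print(s['ft_force'].round(1),move(s,[.5902,.0401,.047],180.22))
p,b=pickle.load(open("pose.pkl","rb"));v=load("w8"); m=lambda *a:np.array(a)/1e3
y=np.radians(s['eef_rot'][2]%360-180)
fit([*(s['tool_pos']+[0,0,-.027]),y],box(-77,-47,-12,12,60),[v]); print(np.degrees(y))
# ears' visible outer edges + slab
fit(b,[(m(-90,-70,20),m(-90,70,20)),(m(-90,-70,20),m(-60,-70,20)),(m(-90,70,20),m(-60,70,20))],[v],wins=(8,4,3))
E
```

```text
9.6 [0.5914 0.0412 0.0882] [ 1.8000e+02  9.0000e-02 -1.7971e+02]
[ 1.  -0.1 -4.7] (array([ 0.0013, -0.0011,  0.0412]), array([0.    , 0.0016, 0.0013]))
fit [0.5911 0.0398 0.0628] 0.4 n 87 med|r| 0.2 rms 0.44
0.29343441747548127
fit [ 0.5901  0.0386 -0.0027] 0.38 n 75 med|r| 0.17 rms 0.2
```

Call:
send_rows([
  [[0.0,0.001,-0.0012,0,0,0,0],[0.0,0.001,-0.0012,0,0,0,0],[0.0,0.001,-0.0012,0.006,0,0,0],[0.0,0.001,-0.0012,0.012,0,0,0],[0.0,0.001,-0.0012,0.016,0,0,0],[0.0,0.001,-0.0012,0.019,0,0,0],[0.0,0.001,-0.0012,0.022,0,0,0],[0.0,0.001,-0.0012,0.022,0,0,0]],
])

```text
t: 10.45
tool_pos: [0.5893, 0.04, 0.0645]
eef_rot: [-180.0, -0.0, -179.7]
ft_force: [-0.2, -0.2, -3.3]
width: 0.0159
grasp_force: 30.0
```

The plate is about 8 mm over the dowel tapers with no contact force. I'll continue slowly.

Call:
send_rows([
  [[0.0,0,0,0.002,0,0,0],[0.0,0,0,0.004,0,0,0],[0.0,0,0,0.006,0,0,0],[0.0,0,0,0.008,0,0,0],[0.0,0,0,0.01,0,0,0],[0.0,0,0,0.012,0,0,0],[0.0,0,0,0.013,0,0,0],[0.0,0,0,0.013,0,0,0]],
])

```text
t: 11.25
tool_pos: [0.5894, 0.04, 0.0519]
eef_rot: [-180.0, -0.0, -179.7]
ft_force: [-0.3, 0.1, -5.0]
width: 0.0157
grasp_force: 30.0
```

Call:
send_rows([
  [[0.0,0,0,0.001,0,0,0],[0.0,0,0,0.002,0,0,0],[0.0,0,0,0.003,0,0,0],[0.0,0,0,0.004,0,0,0],[0.0,0,0,0.0045,0,0,0],[0.0,0,0,0.0045,0,0,0]],
])

```text
t: 11.85
tool_pos: [0.5895, 0.04, 0.0474]
eef_rot: [-180.0, -0.0, -179.7]
ft_force: [0.4, 0.4, -5.0]
width: 0.016
grasp_force: 30.0
```

Call:
send_rows([
  [[0.0,0,0,0.0004,0,0,0],[0.0,0,0,0.0008,0,0,0],[0.0,0,0,0.0008,0,0,0],[0.0,0,0,0.0008,0,0,0]],
])

```text
t: 12.25
tool_pos: [0.5895, 0.04, 0.047]
eef_rot: [-180.0, 0.0, -179.7]
ft_force: [-4.0, -0.7, 4.4]
width: 0.0157
grasp_force: 30.0
```

The plate is seated: contact force appeared at exactly the expected height. Release and lift.

Call:
send_rows([
  [[0.06,0,0,0,0,0,0],[0.06,0,0,0,0,0,0],[0.06,0,0,0,0,0,0],[0.06,0,0,0,0,0,0],[0.06,0,0,0,0,0,0],[0.06,0,0,0,0,0,0],[0.06,0,0,0,0,0,0]],
])

```text
t: 12.95
tool_pos: [0.5895, 0.04, 0.0467]
eef_rot: [-180.0, 0.0, -179.7]
ft_force: [0.1, 0.2, -0.2]
width: 0.0596
grasp_force: 0.0
```

Call:
send_rows([
  [[0.06,0,0,-0.02,0,0,0],[0.06,0,0,-0.05,0,0,0],[0.06,0,0,-0.1,0,0,0],[0.06,0,0,-0.15,0,0,0],[0.06,-0.06,0,-0.15,0,0,0],[0.06,-0.06,0,-0.15,0,0,0],[0.06,-0.06,0,-0.15,0,0,0],[0.06,-0.06,0,-0.15,0,0,0]],
])

```text
t: 13.75
tool_pos: [0.6481, 0.0403, 0.1953]
eef_rot: [-180.0, -0.1, -179.7]
ft_force: [1.1, 0.9, 0.2]
width: 0.0601
grasp_force: 0.0
```

```bash
python3 - <<'E'
from h import *
s=snap('w9'); print(s['width'],s['ft_force'].round(1))
p,b=pickle.load(open("pose.pkl","rb"));v=load("w9")
print("plate:");fit([b[0],b[1],.02,b[3]],box(-36,74,-60,60,10),[v],wins=(5,4,3)); fit([b[0],b[1],.02,b[3]],box(-36,74,-60,60,10)+box(-77,-47,-12,12,60),[v],wins=(5,4,3))
print("base:");fit(b,box(-90,85,-70,70,20),[v],wins=(5,4,3))
fit(b,box(-77,-47,16,26,84)+box(-77,-47,-26,-16,84),[v],wins=(5,4,3))
# pin from w1
m=lambda *a:np.array(a)/1e3
w1=load("w1"); o,d=onz(*[w1[0],(375,124)],.012,w1[1]),onz(w1[0],(376,187),.012,w1[1]); print("nose",o,"joint",d)
q0=[*d[:2],.012,np.arctan2(*(o-d)[[1,0]])]
ep=box(-46,0,-12,12,12)+[(m(0,7,0),m(58,7,0)),(m(0,-7,0),m(58,-7,0)),(m(70,-3,0),m(70,3,0))]
q=fit(q0,ep,[w1],wins=(5,4,3)); s0,fs=pickle.load(open("f0.pkl","rb"))
fit(q,ep,[(fs["top"],None),(fs["side"],None)],wins=(4,3,2)); q=fit(q,ep,[w1,load("w2")],wins=(4,3,2))
print(move(s,[.60,.33,.2],180))
E
```

```text
13.75 [0.6481 0.0403 0.1953] [-1.8000e+02 -1.5000e-01 -1.7971e+02]
0.0601399221018021 [1.1 0.9 0.2]
plate:
fit [0.5895 0.0383 0.0238] 0.13 n 99 med|r| 0.18 rms 0.44
fit [0.5899 0.0382 0.0233] 0.28 n 199 med|r| 0.47 rms 0.67
base:
fit [ 0.5903  0.0386 -0.0028] 0.3 n 99 med|r| 0.14 rms 0.23
fit [0.5906 0.0418 0.0022] 0.37 n 106 med|r| 0.15 rms 0.55
nose [0.42494844 0.2877351  0.012     ] joint [0.49378121 0.29540152 0.012     ]
fit [0.4916 0.2918 0.0206] -174.54 n 132 med|r| 0.47 rms 0.71
fit [0.4936 0.2954 0.015 ] -174.7 n 344 med|r| 0.31 rms 0.46
fit [0.4928 0.2952 0.0102] -174.3 n 223 med|r| 0.77 rms 0.84
(array([ 0.0467,  0.29  , -0.0045]), array([-0.    , -0.0026,  0.0051]))
```

The plate reads as seated and aligned with the base: same x, y and yaw, 20 mm up. Next I'll turn for the pin and look at it from above.

Call:
send_rows([
  [[0.06,0.02,0.02,0,0,0,0.1],[0.06,0.05,0.05,0,0,0,0.24],[0.06,0.08,0.08,0,0,0,0.38],[0.06,0.11,0.11,0,0,0,0.52],[0.06,0.14,0.14,0,0,0,0.66],[0.06,0.17,0.17,0,0,0,0.8],[0.06,0.2,0.2,0,0,0,0.94],[0.06,0.225,0.225,0,0,0,1.08]],
])

```text
t: 14.6
tool_pos: [0.4205, 0.2646, 0.196]
eef_rot: [-179.9, -0.0, 118.1]
ft_force: [0.1, 0.8, -0.5]
width: 0.06
grasp_force: 0.0
```

Call:
send_rows([
  [[0.06,0,0,0,0,0,0.14],[0.06,0,0,0,0,0,0.28],[0.06,0,0,0,0,0,0.42],[0.06,0,0,0,0,0,0.56],[0.06,0,0,0,0,0,0.7],[0.06,0,0,0,0,0,0.84],[0.06,0,0,0,0,0,0.98],[0.06,0,0,0,0,0,1.12]],
])

```text
t: 15.4
tool_pos: [0.4221, 0.2635, 0.1959]
eef_rot: [-180.0, 0.1, 53.9]
ft_force: [1.1, 0.4, 0.7]
width: 0.0599
grasp_force: 0.0
```

```bash
python3 - <<'E'
from h import *
s=state();print(s['tool_pos'],s['eef_rot'],move(s,[.40,.285,.2],5.5))
E
```

```text
[0.42210776 0.26349736 0.19589754] [-1.79957654e+02  9.11595362e-02  5.39135939e+01] (array([ 0.0043, -0.0305, -0.0041]), array([-0.    ,  0.0018,  0.845 ]))
```

Call:
send_rows([
  [[0.06,0.0043,-0.0305,-0.004,0,0,0.14],[0.06,0.0043,-0.0305,-0.004,0,0,0.28],[0.06,0.0043,-0.0305,-0.004,0,0,0.42],[0.06,0.0043,-0.0305,-0.004,0,0,0.56],[0.06,0.0043,-0.0305,-0.004,0,0,0.7],[0.06,0.0043,-0.0305,-0.004,0,0,0.8],[0.06,0.0043,-0.0305,-0.004,0,0,0.84],[0.06,0.0043,-0.0305,-0.004,0,0,0.845]],
])

```text
t: 16.2
tool_pos: [0.4001, 0.2848, 0.2]
eef_rot: [180.0, 0.1, 5.8]
ft_force: [-0.5, -0.7, -0.6]
width: 0.0602
grasp_force: 0.0
```

Call:
send_rows([
  [[0.06,0,0,0,0,0,0],[0.06,0,0,0,0,0,0],[0.06,0,0,0,0,0,0]],
])

```text
t: 16.5
tool_pos: [0.4009, 0.2854, 0.2006]
eef_rot: [180.0, 0.0, 5.9]
ft_force: [-0.3, -0.2, 0.4]
width: 0.0601
grasp_force: 0.0
```

```bash
python3 - <<'E'
from h import *
s=snap('w10')
m=lambda *a:np.array(a)/1e3
v=load("w10");w1=load("w1"); w2=load("w2"); s0,fs=pickle.load(open("f0.pkl","rb"))
q0=[.4936,.2954,.012,np.radians(-174.6)]
eg=box(-46,0,-12,12,12); es=[(m(0,7,0),m(58,7,0)),(m(0,-7,0),m(58,-7,0)),(m(70,-3,0),m(70,3,0))]
print(proj(v[0],world(q0,[[-.046,0,.012],[0,0,.012],[.07,0,0]]),v[1]).round(1).tolist())
for E_,n in((eg,"grip"),(eg+es,"all")):
    print(n)
    fit(q0,E_,[v],wins=(7,4,3)); fit(q0,E_,[v,w1],wins=(7,4,3)); fit(q0,E_,[w1],wins=(7,4,3))
E
```

```text
16.5 [0.4009 0.2854 0.2006] [1.7999e+02 1.0000e-02 5.8600e+00]
[[270.7, 47.0], [270.4, 97.5], [270.0, 164.7]]
grip
fit [0.4916 0.2941 0.0286] -173.62 n 85 med|r| 0.48 rms 0.57
fit [0.4936 0.2937 0.0145] -173.21 n 140 med|r| 0.6 rms 1.01
fit [0.4722 0.2675 0.0828] -173.49 n 54 med|r| 0.33 rms 0.76
all
fit [0.4931 0.2943 0.0186] -173.79 n 160 med|r| 0.4 rms 0.63
fit [0.4929 0.294  0.0151] -174.23 n 291 med|r| 0.56 rms 0.86
fit [0.4917 0.2925 0.0183] -174.54 n 133 med|r| 0.51 rms 0.74
```

```bash
python3 - <<'E'
from h import *
s=state();print(move(s,[.519,.296,.011],5.8))
E
```

```text
(array([0.1185, 0.0015, 0.1896]), array([0.0001, 0.0001, 0.001 ]))
```

Call:
send_rows([
  [[0.06,0.04,0.0015,0.02,0,0,0],[0.06,0.08,0.0015,0.04,0,0,0],[0.06,0.1185,0.0015,0.06,0,0,0],[0.06,0.1185,0.0015,0.1,0,0,0],[0.06,0.1185,0.0015,0.14,0,0,0],[0.06,0.1185,0.0015,0.16,0,0,0],[0.06,0.1185,0.0015,0.175,0,0,0],[0.06,0.1185,0.0015,0.18,0,0,0]],
])

```text
t: 17.35
tool_pos: [0.5187, 0.2958, 0.0195]
eef_rot: [180.0, 0.1, 5.8]
ft_force: [-0.0, 0.0, 0.3]
width: 0.0597
grasp_force: 0.0
```

Call:
send_rows([
  [[0.06,0,0,0.004,0,0,0],[0.06,0,0,0.007,0,0,0],[0.06,0,0,0.008,0,0,0],[0.06,0,0,0.008,0,0,0]],
])

```text
t: 17.75
tool_pos: [0.5195, 0.2962, 0.0133]
eef_rot: [-180.0, -0.0, 5.8]
ft_force: [1.1, -0.5, 0.3]
width: 0.0602
grasp_force: 0.0
```

Call:
send_rows([
  [[0.06,0,0,0.002,0,0,0],[0.0,0,0,0.002,0,0,0],[0.0,0,0,0.002,0,0,0],[0.0,0,0,0.002,0,0,0],[0.0,0,0,0.002,0,0,0],[0.0,0,0,0.002,0,0,0],[0.0,0,0,0.002,0,0,0],[0.0,0,0,0.002,0,0,0]],
])

```text
t: 18.55
tool_pos: [0.5192, 0.2961, 0.0107]
eef_rot: [-180.0, -0.0, 5.8]
ft_force: [-0.1, 1.2, 0.8]
width: 0.0241
grasp_force: 30.0
```

Call:
send_rows([
  [[0.0,0,0,0,0,0,0],[0.0,0,0,0,0,0,0],[0.0,0,0,0,0,0,0],[0.0,0,0,0,0,0,0]],
])

```text
t: 18.95
tool_pos: [0.5192, 0.296, 0.0107]
eef_rot: [-180.0, -0.0, 5.8]
ft_force: [-1.1, 1.5, 1.5]
width: 0.0239
grasp_force: 30.0
```

The pin is gripped at 24.0 mm. Lift, turn it to point along −y, and go to the +y side of the ears.

Call:
send_rows([
  [[0.0,0,0,-0.02,0,0,0],[0.0,0,0,-0.05,0,0,0],[0.0,0,0,-0.1,0,0,-0.1],[0.0,0,0,-0.11,0,0,-0.24],[0.0,0,0.01,-0.11,0,0,-0.38],[0.0,0,0.02,-0.11,0,0,-0.52],[0.0,0,0.03,-0.11,0,0,-0.66],[0.0,0,0.05,-0.11,0,0,-0.8]],
])

```text
t: 19.75
tool_pos: [0.5239, 0.2462, 0.1205]
eef_rot: [-180.0, 0.0, 52.0]
ft_force: [1.0, 0.5, -1.9]
width: 0.0237
grasp_force: 30.0
```

Call:
send_rows([
  [[0.0,0,0,0,0,0,-0.14],[0.0,0,0,0,0,0,-0.28],[0.0,0,0,0,0,0,-0.42],[0.0,0,0,0,0,0,-0.56],[0.0,0,0,0,0,0,-0.65],[0.0,0,0,0,0,0,-0.67],[0.0,0,0,0,0,0,-0.674],[0.0,0,0,0,0,0,-0.674]],
])

```text
t: 20.55
tool_pos: [0.5241, 0.2462, 0.1206]
eef_rot: [-180.0, 0.0, 90.2]
ft_force: [-0.2, 0.6, -1.7]
width: 0.024
grasp_force: 30.0
```

```bash
python3 - <<'E'
from h import *
s=state();print(s['tool_pos'],s['eef_rot'],s['width'],move(s,[.528,.183,.0607],90.25))
E
```

```text
[0.52411548 0.24618601 0.12059181] [-1.79985598e+02  7.97533295e-03  9.01678584e+01] 0.02395079358194067 (array([-0.0632,  0.0037,  0.0599]), array([-0.0003,  0.0001, -0.0014]))
```

Call:
send_rows([
  [[0.0,-0.02,0.0037,0.02,0,0,-0.0014],[0.0,-0.04,0.0037,0.04,0,0,-0.0014],[0.0,-0.0632,0.0037,0.055,0,0,-0.0014],[0.0,-0.0632,0.0037,0.06,0,0,-0.0014],[0.0,-0.0632,0.0037,0.06,0,0,-0.0014],[0.0,-0.0632,0.0037,0.06,0,0,-0.0014],[0.0,-0.0632,0.0037,0.06,0,0,-0.0014]],
])

```text
t: 21.25
tool_pos: [0.5287, 0.1838, 0.0614]
eef_rot: [179.9, -0.0, 90.4]
ft_force: [0.1, 0.2, -1.8]
width: 0.0244
grasp_force: 30.0
```

```bash
python3 - <<'E'
from h import *
s=state();print(s['tool_pos'],s['eef_rot'],move(s,[.528,.183,.0607],90.25))
m=lambda *a:np.array(a)/1e3
f=grab_frame("side"); t=grab_frame("top"); T=s['tool_pos']
q0=[T[0],T[1]-.026,T[2]+.0013,np.radians(s['eef_rot'][2]-180)]
# shank silhouette edges from side cam: find axis by brightness centroid across predicted axis
for n,g in(("side",f),("top",t)):
    im=g["image"].mean(2); r=[]
    for x in np.linspace(.012,.056,10):
        c,c2=proj(g,world(q0,[[x,0,0],[x+.01,0,0]])); d=(c2-c)/np.linalg.norm(c2-c); nn=np.array([-d[1],d[0]])
        k=np.arange(-7,7.1,.25); xy=(c+k[:,None]*nn).astype(np.float32); v=cv2.remap(im.astype(np.float32),xy[:,0],xy[:,1],cv2.INTER_LINEAR)[:,0]
        w=np.clip(v-np.median(v)-15,0,None); r.append(((k*w).sum()/max(w.sum(),1)).round(1))
    print(n,"normal",nn.round(2),r, np.round(v[::4]))
E
```

```text
[0.52870891 0.18381897 0.061406  ] [ 1.79934581e+02 -1.95510723e-02  9.03802484e+01] (array([-0.0008, -0.0007,  0.0007]), array([ 0.0011, -0.0003,  0.0023]))
side normal [-0.91  0.42] [np.float64(-0.1), np.float64(-0.0), np.float64(-0.0), np.float64(-0.1), np.float64(-0.1), np.float64(-0.1), np.float64(-0.0), np.float64(-0.0), np.float64(-0.0), np.float64(-0.0)] [ 62.  61.  60.  67.  99. 174. 230. 244. 228. 171. 100.  65.  61.  63.
  63.]
top normal [-0.02  1.  ] [np.float64(0.0), np.float64(0.0), np.float64(0.1), np.float64(0.1), np.float64(0.2), np.float64(0.2), np.float64(0.3), np.float64(0.3), np.float64(0.3), np.float64(0.3)] [120. 118. 118. 116. 104. 141. 207. 240. 228. 183. 122. 103. 107. 110.
 121.]
```

In both fixed cameras the pin's shank lies within about 0.3 px of where the arm says it is. Start the insertion.

Call:
send_rows([
  [[0.0,0,-0.0007,0.0006,0,0,0.0015],[0.0,-0.006,-0.0007,0.0006,0,0,0.0015],[0.0,-0.012,-0.0007,0.0006,0,0,0.0015],[0.0,-0.018,-0.0007,0.0006,0,0,0.0015],[0.0,-0.024,-0.0007,0.0006,0,0,0.0015],[0.0,-0.03,-0.0007,0.0006,0,0,0.0015],[0.0,-0.036,-0.0007,0.0006,0,0,0.0015],[0.0,-0.04,-0.0007,0.0006,0,0,0.0015]],
])

```text
t: 22.15
tool_pos: [0.5278, 0.1425, 0.0601]
eef_rot: [-180.0, 0.0, 90.3]
ft_force: [-0.5, -0.5, -1.6]
width: 0.0239
grasp_force: 30.0
```

Call:
send_rows([
  [[0.0,-0.005,0,0,0,0,0],[0.0,-0.01,0,0,0,0,0],[0.0,-0.015,0,0,0,0,0],[0.0,-0.02,0,0,0,0,0],[0.0,-0.02,0,0,0,0,0]],
])

```text
t: 22.65
tool_pos: [0.5279, 0.1225, 0.0601]
eef_rot: [-180.0, 0.0, 90.2]
ft_force: [-1.1, -0.8, -1.5]
width: 0.0238
grasp_force: 30.0
```

Call:
send_rows([
  [[0.0,-0.005,0,0,0,0,0],[0.0,-0.01,0,0,0,0,0],[0.0,-0.015,0,0,0,0,0],[0.0,-0.02,0,0,0,0,0],[0.0,-0.024,0,0,0,0,0],[0.0,-0.026,0,0,0,0,0],[0.0,-0.027,0,0,0,0,0],[0.0,-0.027,0,0,0,0,0]],
])

```text
t: 23.45
tool_pos: [0.528, 0.096, 0.0601]
eef_rot: [180.0, -0.0, 90.3]
ft_force: [0.5, -0.9, -1.7]
width: 0.0241
grasp_force: 30.0
```

Push on in 0.7 mm steps until the grip meets the ear.

Call:
send_rows([
  [[0.0,-0.001,0,0,0,0,0],[0.0,-0.002,0,0,0,0,0],[0.0,-0.003,0,0,0,0,0],[0.0,-0.0035,0,0,0,0,0],[0.0,-0.0035,0,0,0,0,0]],
])

```text
t: 23.95
tool_pos: [0.528, 0.0925, 0.0601]
eef_rot: [180.0, 0.0, 90.3]
ft_force: [0.2, -0.9, -1.8]
width: 0.0239
grasp_force: 30.0
```

Call:
send_rows([
  [[0.0,-0.0007,0,0,0,0,0],[0.0,-0.0007,0,0,0,0,0]],
])

```text
t: 24.15
tool_pos: [0.528, 0.0918, 0.0601]
eef_rot: [180.0, 0.0, 90.3]
ft_force: [0.3, -0.4, -3.0]
width: 0.0239
grasp_force: 30.0
```

Call:
send_rows([
  [[0.0,-0.0005,0,0,0,0,0],[0.0,-0.001,0,0,0,0,0],[0.0,-0.001,0,0,0,0,0]],
])

```text
t: 24.45
tool_pos: [0.528, 0.0909, 0.0601]
eef_rot: [-180.0, -0.0, 90.3]
ft_force: [0.3, 0.1, -1.5]
width: 0.0235
grasp_force: 30.0
```

Call:
send_rows([
  [[0.0,-0.0007,0,0,0,0,0],[0.0,-0.0007,0,0,0,0,0]],
])

```text
t: 24.65
tool_pos: [0.5281, 0.0906, 0.0601]
eef_rot: [180.0, -0.0, 90.3]
ft_force: [-0.3, 7.3, -2.0]
width: 0.0237
grasp_force: 30.0
```

Call:
send_rows([
  [[0.0,-0.0007,0,0,0,0,0],[0.0,-0.0007,0,0,0,0,0]],
])

```text
t: 24.85
tool_pos: [0.528, 0.0905, 0.0602]
eef_rot: [180.0, -0.1, 90.2]
ft_force: [-1.7, 15.6, -3.2]
width: 0.0242
grasp_force: 30.0
```

Contact at the home position: force rose to 16 N and y stalled at 0.0905, 1 mm from expected. Release slowly, lift and check.

Call:
send_rows([
  [[0.045,0.0005,0,0,0,0,0],[0.045,0.0005,0,0,0,0,0],[0.045,0.0005,0,0,0,0,0],[0.045,0.0005,0,0,0,0,0],[0.045,0.0005,0,0,0,0,0]],
])

```text
t: 25.35
tool_pos: [0.5281, 0.0899, 0.0601]
eef_rot: [180.0, 0.0, 90.3]
ft_force: [-0.5, -0.1, 0.2]
width: 0.0448
grasp_force: 0.0
```

Call:
send_rows([
  [[0.045,0,0,-0.02,0,0,0],[0.045,0,0,-0.05,0,0,0],[0.045,0,0,-0.1,0,0,0],[0.045,-0.05,0,-0.14,0,0,0],[0.045,-0.1,0,-0.14,0,0,0],[0.045,-0.14,0,-0.14,0,0,0],[0.045,-0.14,0,-0.14,0,0,0],[0.045,-0.14,0,-0.14,0,0,0]],
])

```text
t: 26.15
tool_pos: [0.5286, -0.0509, 0.2001]
eef_rot: [180.0, -0.0, 90.1]
ft_force: [-0.6, 0.5, 1.2]
width: 0.0451
grasp_force: 0.0
```

```bash
python3 - <<'E'
from h import *
s=snap('w11'); print(s['width'],s['ft_force'].round(1))
p,b=pickle.load(open("pose.pkl","rb"));v=load("w11"); f=grab_frame("side")
m=lambda *a:np.array(a)/1e3
eg=box(-46,0,-12,12,12)
print("home expected",world(b,[[-.062,.026,.062]]).round(4))
q0=[.528,.0655,.061,np.radians(-89.7)]
fit(q0,eg,[v],wins=(6,4,3)); 
print("plate"); fit([b[0],b[1],.02,b[3]],box(-36,74,-60,60,10),[v],wins=(6,4,3))
print("base"); fit(b,box(-90,85,-70,70,20),[v],wins=(6,4,3))
fit(q0,eg+[(m(-46,12,-12),m(0,12,-12)),(m(-46,12,-12),m(-46,12,12))],[(f,None)],wins=(3,2))
E
```

```text
26.15 [ 0.5286 -0.0509  0.2001] [ 1.800e+02 -1.000e-02  9.013e+01]
0.04513905958617953 [-0.6  0.5  1.2]
home expected [[0.5281 0.0644 0.0603]]
fit [0.5281 0.0684 0.0482] -89.16 n 75 med|r| 0.08 rms 0.17
plate
fit [0.5895 0.0385 0.0221] 0.36 n 99 med|r| 0.14 rms 0.5
base
fit [ 0.5912  0.0427 -0.0198] 0.55 n 73 med|r| 0.52 rms 0.87
fit [0.5216 0.0185 0.1098] -74.69 n 102 med|r| 0.34 rms 0.64
```

The grip stands in the right place, but a single view's depth is weak. I'll take one more view to triangulate its face against the ear.

Call:
send_rows([
  [[0.045,0.03,0.04,0,0,0,0],[0.045,0.05,0.08,0,0,0,0],[0.045,0.05,0.1,0,0,0,0],[0.045,0.05,0.1,0,0,0,0],[0.045,0.05,0.1,0,0,0,0]],
])

```text
t: 26.75
tool_pos: [0.6279, 0.0018, 0.1994]
eef_rot: [-179.9, -0.0, 90.4]
ft_force: [-0.3, 0.7, -0.2]
width: 0.0452
grasp_force: 0.0
```

```bash
python3 - <<'E'
from h import *
snap('w12')
p,b=pickle.load(open("pose.pkl","rb"));v=load("w11");u=load("w12")
eg=box(-46,0,-12,12,12); ee=box(-77,-47,16,26,84)+box(-77,-47,-26,-16,84)
q0=[.528,.0655,.061,np.radians(-89.7)]
print("pin");fit(q0,eg,[u],wins=(6,4,3)); q=fit(q0,eg,[v,u],wins=(6,4,3))
print("ears");bb=fit([.59,.040,0,.004],ee,[v,u],wins=(6,4,3)); print("ear outer face y",world(bb,[[-.062,.026,.062]]).round(4))
print("plate");fit([b[0],b[1],.02,b[3]],box(-36,74,-60,60,10),[v,u],wins=(6,4,3))
# nose beyond far ear: brightness along predicted nose line
for z in(.058,.061):
    for w in(v,u):
        P=[[.5283,y,z] for y in np.arange(.016,-.020,-.003)]; c=proj(w[0],P,w[1]).astype(np.float32)
        print(cv2.remap(w[0]["image"].mean(2).astype(np.float32),c[:,0],c[:,1],cv2.INTER_LINEAR)[:,0].round())
E
```

```text
26.75 [0.6279 0.0018 0.1994] [-179.92   -0.     90.37]
pin
fit [0.5274 0.0657 0.0577] -91.63 n 94 med|r| 0.45 rms 0.77
fit [0.5276 0.0663 0.0567] -90.23 n 166 med|r| 0.5 rms 0.86
ears
fit [0.5922 0.0438 0.0022] 4.62 n 139 med|r| 0.51 rms 1.38
ear outer face y [[0.5284 0.0647 0.0642]]
plate
fit [0.5897 0.0386 0.0217] 0.26 n 192 med|r| 0.18 rms 0.4
[ 75.  75. 109. 120. 118. 116. 113.  95.  62.  59.  62.  61.  61.]
[ 53.  54.  55.  82. 160. 152. 139. 125. 107. 116. 126. 108.  47.]
[ 75.  75. 112. 120. 118. 115. 113.  89.  62.  56.  62.  61.  62.]
[ 54.  58.  54. 114. 176. 167. 155. 139. 104. 114. 126.  83.  38.]
```

The two-view fit puts the grip's shoulder 0–1.7 mm from the ear, which is consistent with droop after release. I'll give it one gentle push from behind with closed fingers to be sure it is fully home.

Call:
send_rows([
  [[0.0,0.04,-0.026,0,0,0,0],[0.0,0.08,-0.052,0,0,0,0],[0.0,0.12,-0.078,0,0,0,0],[0.0,0.153,-0.1,0,0,0,0],[0.0,0.153,-0.1,0.04,0,0,0],[0.0,0.153,-0.1,0.08,0,0,0],[0.0,0.153,-0.1,0.12,0,0,0],[0.0,0.153,-0.1,0.137,0,0,0]],
])

```text
t: 27.6
tool_pos: [0.5248, 0.1525, 0.0602]
eef_rot: [-179.8, 0.1, 90.3]
ft_force: [0.7, 0.3, 0.1]
width: 0.0002
grasp_force: 0.0
```

Call:
send_rows([
  [[0.0,0,0,0,0,0,0],[0.0,-0.006,0,0,0,0,0],[0.0,-0.012,0,0,0,0,0],[0.0,-0.018,0,0,0,0,0],[0.0,-0.02,0,0,0,0,0],[0.0,-0.022,0,0,0,0,0],[0.0,-0.022,0,0,0,0,0]],
])

```text
t: 28.3
tool_pos: [0.5282, 0.1309, 0.0635]
eef_rot: [180.0, -0.0, 90.2]
ft_force: [0.3, 0.1, 1.3]
width: 0.0007
grasp_force: 0.3
```

Call:
send_rows([
  [[0.0,-0.0008,0,0,0,0,0],[0.0,-0.0016,0,0,0,0,0],[0.0,-0.002,0,0,0,0,0],[0.0,-0.002,0,0,0,0,0]],
])

```text
t: 28.7
tool_pos: [0.5285, 0.1303, 0.0636]
eef_rot: [179.9, -0.1, 90.2]
ft_force: [-1.5, 14.7, 4.3]
width: 0.0004
grasp_force: 7.8
```

Call:
send_rows([
  [[0.0,-0.0008,0,0,0,0,0],[0.0,-0.0008,0,0,0,0,0]],
])

```text
t: 28.9
tool_pos: [0.5287, 0.13, 0.0638]
eef_rot: [179.9, -0.1, 90.2]
ft_force: [-2.2, 22.6, 7.5]
width: 0.0003
grasp_force: 11.2
```

Call:
send_rows([
  [[0.0,-0.0008,0,0,0,0,0],[0.0,-0.0008,0,0,0,0,0]],
])

```text
t: 29.1
tool_pos: [0.5289, 0.1298, 0.0641]
eef_rot: [179.9, -0.2, 90.2]
ft_force: [-4.0, 28.8, 10.1]
width: 0.0004
grasp_force: 14.7
```

Stiff contact at once (about 10 N per mm of command, 29 N at most), so the pin is fully home. Back off and lift clear.

Call:
send_rows([
  [[0.0,0.004,0,0,0,0,0],[0.0,0.02,0,0,0,0,0],[0.0,0.03,0,0,0,0,0],[0.0,0.03,0,-0.05,0,0,0],[0.0,0.03,0,-0.1,0,0,0],[0.0,-0.02,0,-0.14,0,0,0],[0.0,-0.07,0,-0.14,0,0,0],[0.0,-0.12,0,-0.14,0,0,0]],
])

```text
t: 29.9
tool_pos: [0.5291, 0.0183, 0.2047]
eef_rot: [179.8, 0.0, 90.4]
ft_force: [0.5, -0.3, -0.1]
width: 0.0008
grasp_force: 0.0
```

Call:
send_rows([
  [[0.0,-0.06,0.1,0,0,0,0],[0.0,-0.06,0.1,0,0,0,0],[0.0,-0.06,0.1,0,0,0,0],[0.0,-0.06,0.1,0,0,0,0],[0.0,-0.06,0.1,0,0,0,0]],
])

```text
t: 30.4
tool_pos: [0.6277, -0.0398, 0.2021]
eef_rot: [-179.9, -0.0, 90.3]
ft_force: [-0.1, 0.7, -0.1]
width: 0.0004
grasp_force: 0.0
```

```bash
python3 - <<'E'
from h import *
s=snap('w13');print(s['ft_force'].round(1))
p,b=pickle.load(open("pose.pkl","rb"));u=load("w13")
fit([.528,.0655,.059,np.radians(-89.7)],box(-46,0,-12,12,12),[u],wins=(6,4,3))
fit([b[0],b[1],.02,b[3]],box(-36,74,-60,60,10),[u],wins=(6,4,3))
E
```

```text
30.4 [ 0.6277 -0.0398  0.2021] [-1.7991e+02 -1.0000e-02  9.0290e+01]
[-0.1  0.7 -0.1]
fit [0.5238 0.0677 0.0462] -91.18 n 100 med|r| 0.22 rms 0.3
fit [0.59   0.0384 0.0219] 0.49 n 94 med|r| 0.22 rms 0.3
```

```bash
python3 -c "
from bench import *
print(close_job())"
```

```text
the job is handed in; nothing more can be done
None
```

The plate is seated flush over both dowels and the pin is pushed home through ear, lug and ear. The job was handed in at about 30 s, with the arm clear and nothing else on the bench deliberately touched; no verdict came back.

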